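# Set the ratchet and press the cap home

## Task

The hand capping press on the blending bench is still set to lift: flip the small reversing lever on its ratchet handle over to the clockwise (pressing) side, then work the handle to and fro until the pad has pushed the cap fully home on the bottle. Finish on a firm press, about 10 N of push at the handle's knob, but gently: more than about 15 N there cracks the glass. Then let go, leave the lever set to press, and leave the other things on the bench where they stand.

Things in the scene. Friction and masses are not known exactly. Their poses are not given: they have to be found in the camera images.
- press: green hand capping press fixed to the bench: base plate 160 x 180 x 20 mm, two 22 mm columns 65 mm either side of the axis in its y, a bridge 100 x 170 mm at 140 to 160 mm height, above it the ratchet. Origin: centre of the base's underside, on the vertical screw axis; z up; the handle side is -x. Two stop pins, 173 mm high, limit the handle's swing.
- ratchet_wheel (a point): centre of the toothed ratchet wheel on the screw axis, 181 mm above the bench: 20 teeth, 70 mm across, 12 mm thick. One radian clockwise (seen from above) lowers the pad by 6 mm. It has drag and stays where it is left. The screw's end stands up through it, no higher than 220 mm.
- handle (a joint): swing of the ratchet handle about the screw axis, rad, -0.75 to 0.75; 0: it points to the press's -x; positive is clockwise from above. Free swing takes 1 to 2 N at the knob. With the lever clockwise, clockwise swings drive the wheel (2 to 5 N until the cap is home, up to 0.31 rad lost before a tooth is caught) and counter-clockwise swings click back; with the lever the other way, the reverse.
- knob (a point): upright round black grip at the handle's end, 22 mm in diameter, 173.5 to 225 mm above the bench, 145 mm from the screw axis; this point is on its axis, 200 mm high. The handle is a flat bar, 20 mm wide, top 173.5 mm high, reaching 159 mm from the axis. Once the cap is home, the push needed here climbs steadily, 0.2 to 0.5 N per mm of knob travel; when the knob is held still there, drag carries 2 to 4 N of it.
- lever (a joint): reversing lever of the pawl, pivoted on the handle 56 mm from the screw axis, rad, -0.35 to 0.35, positive clockwise from above. A spring snaps it away from 0 to either side (it rests anywhere from 0.09 to 0.35, on or between teeth). Negative: the handle drives counter-clockwise and lifts the pad (the start). Positive: it drives clockwise and presses. Flipping takes 1 to 2 N at the post.
- lever_post (a point): upright steel post of the reversing lever, 9 mm in diameter, 184 to 218 mm above the bench, 84 mm from the screw axis above the handle bar, 28 mm outward of the lever's pivot; the stem below it is at most 189 mm high. This point is on its axis, 206 mm high. To set the ratchet to press, push the post sideways, clockwise about the screw axis (up to 19 mm from end to end).
- pad: round steel pad on the lower end of the screw, 36 mm across, under the bridge; origin at the centre of its underside, which starts 112 mm above the bench
- bottle: small amber glass bottle held in the nest of the press under the pad, 41 mm across, 68 mm to the top of its neck; origin: centre of its underside, 22.5 to 26.5 mm above the bench, z up
- cap: black cap on the bottle's neck, 25 mm across, 22 mm tall, origin at the centre of its underside. It starts 4.5 to 6 mm proud and goes down stiffly (40 N from the pad); home on the shoulder, its origin is 53.5 mm above the bottle's.
- steel_flask: bystander: brushed metal flask with a white cap, 60 mm across, 115 mm tall
- amber_a: bystander: small amber bottle, 40 mm across, 75 mm tall
- amber_b: bystander: small amber bottle, 40 mm across, 75 mm tall, standing on the table by the press under the swing of its handle
- beaker: bystander: glass beaker, 70 mm across, 90 mm tall
- jar: bystander: clear jar with a metal lid, 64 mm across, 75 mm tall
- spare_cap_a: bystander: loose black cap, 25 mm across, 22 mm tall, on the press's base plate
- spare_cap_b: bystander: loose black cap, 25 mm across, 22 mm tall, on the press's base plate

How it is judged:
By the outcome, as a careful person would: the job done as asked, in the order asked, and still so for the second after the job is handed in, with the robot touching nothing.
It also fails if it takes over 72 s, if anything falls off the work surface, if the arm or the gripper's body presses on something with over 40 N, if the wrist force passes 120 N, or if a joint passes its speed limit or range.

## Robot

A 7-joint arm with a two-finger parallel gripper is mounted at the origin on the work surface. World frame = base frame: x ahead of the robot, y to its left, z up, the work surface at z = 0. Lengths are in m, angles in rad, forces in N, time in s.
With the tool pointing down it reaches from about 0.4 to 0.85 m from the base axis. Payload 10.4 kg.
Tool frame: the origin (TCP) lies on the front face of the gripper's body, between the roots of the fingers; the fingertips stand 70 mm ahead of it and the grasp point (between the pads) lies 51 mm ahead of it (grasp_offset is the distance from the TCP to the grasp point, in m); z points along the fingers, y is the direction in which the jaws open and shut (so a half turn about z gives the same grasp; the last joint's range is limited). The gripper opens to 87 mm and grips with 3 to 60 N. Pads are 19 mm wide; open, the fingers measure 117 mm over their backs; the gripper's body (75 mm by 190 mm) begins 51 mm behind the grasp point.
Start: joints at [1.081, 0.332, -0.065, 1.46, 0.022, 1.35, -0.088], TCP at [0.281, -0.558, 0.292] pointing down, gripper open.
Joint ranges: [-2.6, 2.6], [-0.5, 2.12], [-1.47, 1.34], [0.16, 2.42], [-1.27, 4.41], [0.06, 2.06], [-2.6, 2.6]. Speed limits (rad/s): [2.22, 2.22, 2.79, 2.79, 3.14, 3.14, 3.14].

## Interface

Orientations are given as a unit quaternion [x, y, z, w].
In Python, from bench import * gives the robot as it stands. The module is installed in compiled form; this text tells all that it offers.
- The arm moves only by the tool arm_command, never from a script. Its argument "commands" is a list of rows, each a list of 3 entries, a list of its own where there are three numbers: the opening in per cent of the stroke, from 0 (shut) to 100 (fully open), then the shift along the tool's x, y, z in m, then the turn, a rotation vector about the tool's x, y, z in rad. A call has exactly 10 rows; each row is the pose to reach, as a shift and turn from the pose commanded when the call began, along the tool's axes at that moment; what a row does not reach only later rows make up. A row lasts 1/12 s, in which the tool goes at most 41.7 mm and 7.16 degrees, less where a joint would pass 70% of its speed; a pose out of reach is approached as far as the arm can. A call with a gripper value outside its range is refused whole. The fingers move at their own pace and stop on an object; "squeeze" is the grip in N (left out, the last holds). Time passes only in rows, so rows that repeat a pose let the fingers close, or fill a call up. It gives the time, the measured TCP pose, the force and the opening at its end, in the units of the state.
- read_state(): the state, without advancing time (a new reading comes with each control period).
- camera(name): name is "side" or "top" or "wrist"; returns a dict with "pixels" (420x560x3 uint8, red, green, blue), "fx", "fy", "cx", "cy" (pixels), "rvec" (rotation vector, rad) and "tvec" (3), from world to camera coordinates, as OpenCV has them; the wrist camera has in their place "mount" (4x4, takes a point from camera to tool coordinates, whose origin is the TCP and whose axes are the flange's). Camera axes: x right, y down, z forward; pixel columns grow to the right and rows downward; lengths in m; the calibration is good to about 2 mm. A picture is of the moment at which its call begins: read the wrist's pose just before it. There is no depth.
- close_job(): hands the job in, once; it reports no verdict.
The state is a dict: "time": time; "joint_positions": joint angles; "joint_vel": joint speeds; "joint_torque": joint torques, N m; "ee_pos": TCP position; "eef_rot": TCP orientation; "ft_force": force on the tool from outside, world axes, zero at the start; "torque": the same for the moment, N m; "width": finger opening in m.
Only numpy, scipy, OpenCV 4.12 (cv2) and the standard library are available. Lean on these libraries where they do the work, as an engineer would, in place of code of your own. Each camera call takes 0.05 s, during which the arm holds its last target.

## Working session

There is one attempt and no reset: what is moved stays moved. The work goes in short steps, Python scripts to look and compute and a tool call to move; the robot and the scene stay as the last step left them, time stands still between calls to the robot, and variables do not carry over. Pictures are saved under pics/ and viewed, and the job is handed in when it is done.

Besides the shell and the picture viewer there is one more tool, called after ">>>" by a JSON object that holds its "op" and its "data". arm_command: Moves the arm, as the interface text tells. Its arguments: {"type":"object","properties":{"commands":{"type":"array","items":{"type":"array"}},"squeeze":{"type":"number"}},"required":["commands"]}

```bash
mkdir -p pics; ls; cat > h.py <<'E'
from bench import *
import numpy as np, cv2
from scipy.spatial.transform import Rotation as R
def snap(n,f):
    s=read_state(); c=camera(n); cv2.imwrite('pics/'+f,cv2.cvtColor(c['pixels'],cv2.COLOR_RGB2BGR)); 
    return s,c
def cam(c,s=None):
    K=np.array([[c['fx'],0,c['cx']],[0,c['fy'],c['cy']],[0,0,1]])
    if 'mount' in c:
        T=np.eye(4);T[:3,:3]=R.from_quat(s['eef_rot']).as_matrix();T[:3,3]=s['ee_pos']
        M=T@np.array(c['mount']); Rw=M[:3,:3].T; t=-Rw@M[:3,3]
    else:
        Rw=R.from_rotvec(np.ravel(c['rvec'])).as_matrix(); t=np.ravel(c['tvec'])
    return K,Rw,t
def ray(C,u,v):
    K,Rw,t=C; d=Rw.T@np.linalg.inv(K)@[u,v,1]; return -Rw.T@t,d
def onz(C,u,v,z):
    o,d=ray(C,u,v); return o+d*(z-o[2])/d[2]
def proj(C,p):
    K,Rw,t=C; q=K@(Rw@np.array(p)+t); return q[:2]/q[2]
def show():
    s=read_state(); print({k:np.round(s[k],4).tolist() for k in ['time','joint_positions','ee_pos','eef_rot','ft_force','width']})
E
python3 - <<'E'
from h import *
show()
for n in ['side','top','wrist']:
    s,c=snap(n,n+'0.png'); print(n,{k:np.round(c[k],4).tolist() for k in c if k!='pixels'})
    C=cam(c,s); o=-C[1].T@C[2]; print(o)
E
```

```text
pics
{'time': 0.0, 'joint_positions': [1.0814, 0.3329, -0.0647, 1.4609, 0.0216, 1.3499, -0.0885], 'ee_pos': [0.2811, -0.5579, 0.2915], 'eef_rot': [0.9729, 0.2313, -0.0002, -0.0007], 'ft_force': [-0.0784, -0.2938, -0.2352], 'width': 0.087}
side {'fx': 485.0726, 'fy': 485.0726, 'cx': 271.4157, 'cy': 211.9779, 'rvec': [0.928, -2.5562, 0.9694], 'tvec': [0.4076, 0.4086, 1.0801]}
[0.03571996 0.57225647 1.08214678]
top {'fx': 409.3874, 'fy': 409.3874, 'cx': 271.8929, 'cy': 206.2503, 'rvec': [2.1606, -2.1361, 0.141], 'tvec': [-0.0545, 0.5734, 1.0318]}
[ 0.42846017 -0.05441646  1.09992306]
wrist {'fx': 292.0225, 'fy': 292.0225, 'cx': 279.6745, 'cy': 207.2527, 'mount': [[-0.0012, -0.9667, -0.256, 0.0685], [1.0, -0.001, -0.0009, 0.0005], [0.0006, -0.256, 0.9667, -0.0929], [0.0, 0.0, 0.0, 1.0]]}
[ 0.34258872 -0.52760608  0.38441631]
```

View pics/top0.png

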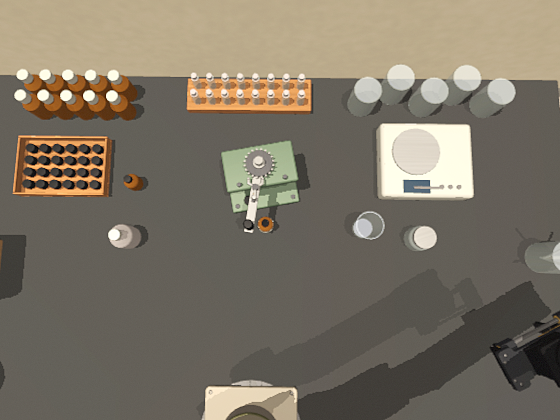

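View pics/side0.png

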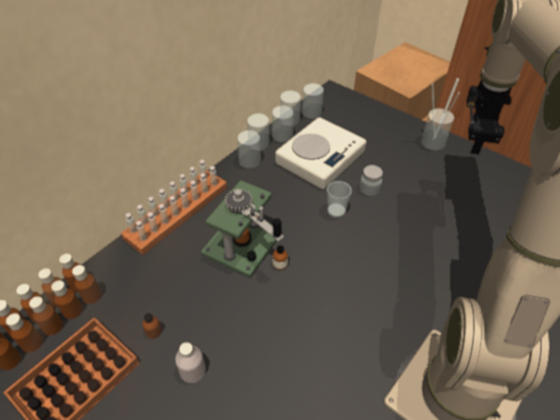

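View pics/wrist0.png

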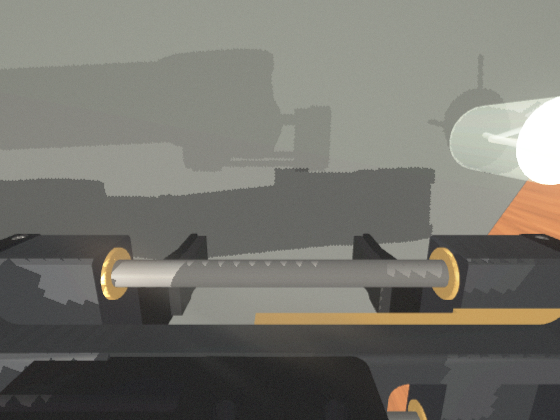

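The top view shows the press near pixel (260,175), with the handle pointing down to the knob near (249,225). Amber_b is at (266,223), and the gripper is far right. I'll zoom in next.

```bash
python3 - <<'E'
import cv2
a=cv2.imread('pics/top0.png')[130:245,200:320]; cv2.imwrite('pics/top0z.png',cv2.resize(a,None,fx=5,fy=5,interpolation=cv2.INTER_CUBIC))
a=cv2.imread('pics/side0.png')[170:280,190:310]; cv2.imwrite('pics/side0z.png',cv2.resize(a,None,fx=5,fy=5,interpolation=cv2.INTER_CUBIC))
E
```

```text
(no output)
```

View pics/top0z.png

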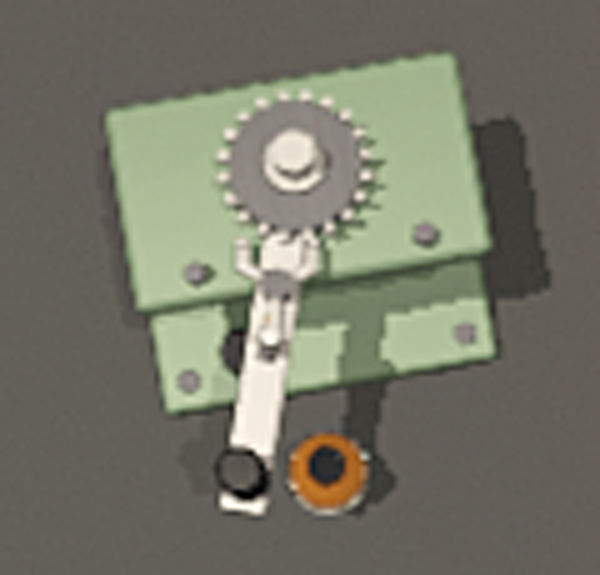

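View pics/side0z.png

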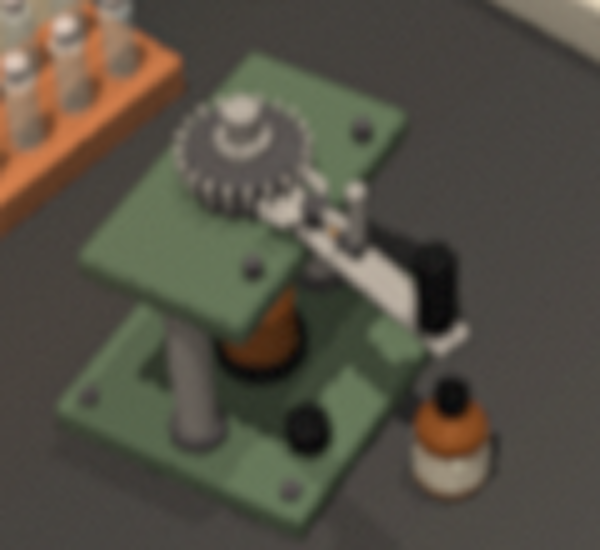

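```bash
cat > m.py <<'E'
from h import *
def z2p(x,y): return 200+(x+.5)/5-.5,130+(y+.5)/5-.5
s,c=snap('top','t1.png'); C=cam(c,s)
f=lambda x,y,z: onz(C,*z2p(x,y),z)
w=f(293,165,.187); k=f(243,468,.225); 
p1=f(197,270,.173); p2=f(425,232,.173)
b=[f(107,113,.16),f(455,55,.16),f(490,245,.16),f(140,310,.16)]
print('wheel',w,'knob',k,np.linalg.norm((w-k)[:2]))
d=k-w; print('handle ang',np.arctan2(d[1],d[0]))
print('pins',p1,p2)
for q in b: print(q)
print('bridge ctr',np.mean(b,0)); e=b[0]-b[1]; print('y axis ang',np.arctan2(e[1],e[0]),'n',np.linalg.norm(e)); e=b[3]-b[2]; print('y axis ang',np.arctan2(e[1],e[0]))
e=p1-p2; print('pins yang',np.arctan2(e[1],e[0]))
print('post',f(268,350,.206), f(268,340,.218))
print('amber',f(325,465,.075))
E
python3 m.py
```

```text
wheel [ 0.65396059 -0.01639391  0.187     ] knob [0.51117445 0.00131546 0.225     ] 0.14388016773977932
handle ang 3.0181955927394797
pins [0.60739888 0.02761964 0.173     ] [ 0.62638194 -0.07727665  0.173     ]
[0.68485334 0.07299936 0.16      ]
[ 0.71482704 -0.09116793  0.16      ]
[ 0.62328516 -0.10803798  0.16      ]
[0.59066501 0.05491184 0.16      ]
bridge ctr [ 0.65340764 -0.01782368  0.16      ]
y axis ang 1.7513874023355194 n 0.16688116025864824
y axis ang 1.7683700203290678
pins yang 1.7498284374927748
post [ 0.5654207  -0.00749876  0.206     ] [ 0.56799469 -0.00804949  0.218     ]
amber [ 0.52733411 -0.03032932  0.075     ]
```

```bash
cat >> h.py <<'E'
AX=np.array([.6535,-.0167])
YAW=.181   # press yaw; handle dir angle = pi+YAW-h
def hp(h,r): 
    a=np.pi+YAW-h; return AX+r*np.array([np.cos(a),np.sin(a)])
def delta(p0,q0,pos,yaw):
    # yaw = world angle of tool x, tool pointing down
    Rt=(R.from_euler('z',yaw)*R.from_rotvec([np.pi,0,0])); R0=R.from_quat(q0)
    return np.round(R0.inv().apply(np.array(pos)-p0),4),np.round((R0.inv()*Rt).as_rotvec(),4)
E
python3 - <<'E'
from h import *
s=read_state()
print(delta(np.array(s['ee_pos']),s['eef_rot'],[*hp(.304,.084),.33],.181-.304),hp(.304,.084))
E
```

```text
(array([ 0.5062, -0.3626, -0.0379]), array([-7.000e-04,  2.000e-04,  5.898e-01])) [ 0.57013462 -0.00639403]
```

>>> {"op": "arm_command", "data": {"commands": [[50,[0.02,-0.014,-0.006],[0,0,0.05]],[50,[0.05,-0.036,-0.014],[0,0,0.1]],[50,[0.08,-0.057,-0.022],[0,0,0.16]],[50,[0.11,-0.078,-0.03],[0,0,0.22]],[50,[0.14,-0.1,-0.038],[0,0,0.28]],[50,[0.17,-0.122,-0.038],[0,0,0.34]],[50,[0.2,-0.143,-0.038],[0,0,0.4]],[50,[0.23,-0.165,-0.038],[0,0,0.46]],[50,[0.26,-0.186,-0.038],[0,0,0.52]],[50,[0.29,-0.208,-0.038],[0,0,0.59]]], "squeeze": 20}}

```text
time: 1.03
ee_pos: [0.447, -0.2402, 0.3303]
eef_rot: [0.998, -0.063, 0.0, 0.0]
ft_force: [1.8, -0.7, 0.9]
width: 0.0438
```

```bash
python3 - <<'E'
from h import *
show()
s=read_state()
print(delta(np.array(s['ee_pos']),s['eef_rot'],[*hp(.304,.084),.33],.181-.304))
E
```

```text
{'time': 1.0333, 'joint_positions': [0.6754, 0.0692, -0.2851, 1.6949, 0.0201, 1.3801, -1.3099], 'ee_pos': [0.447, -0.2402, 0.3303], 'eef_rot': [0.998, -0.0631, 0.0001, 0.0002], 'ft_force': [1.7823, -0.6627, 0.8544], 'width': 0.0438}
(array([ 0.0927, -0.2475,  0.0003]), array([ 0.0003, -0.0001, -0.0032]))
```

>>> {"op": "arm_command", "data": {"commands": [[50,[0.005,-0.02,0],[0,0,0]],[50,[0.01,-0.045,0],[0,0,0]],[50,[0.015,-0.075,0],[0,0,0]],[50,[0.02,-0.105,0],[0,0,0]],[50,[0.025,-0.135,0],[0,0,0]],[50,[0.03,-0.165,0],[0,0,0]],[50,[0.04,-0.195,0],[0,0,0]],[50,[0.05,-0.225,0],[0,0,0]],[50,[0.06,-0.245,0],[0,0,0]],[50,[0.06,-0.247,0],[0,0,0]]]}}

```text
time: 1.87
ee_pos: [0.5376, 0.0005, 0.33]
eef_rot: [0.998, -0.059, 0.0, -0.001]
ft_force: [0.1, -0.4, 0.1]
width: 0.0434
```

```bash
python3 - <<'E'
from h import *
s,c=snap('wrist','w2.png'); snap('top','t2.png');snap('side','s2.png'); show()
C=cam(c,s)
h=.304
for r,z in [(.145,.225),(.084,.218),(.084,.184),(0,.22),(0.056,.18)]: print(r,z,proj(C,[*hp(h,r),z]))
E
```

```text
{'time': 2.0167, 'joint_positions': [0.3818, 0.1544, -0.5086, 1.6158, 0.0764, 1.3918, -1.8293], 'ee_pos': [0.5364, -0.0046, 0.33], 'eef_rot': [0.9981, -0.0615, -0.0003, 0.0002], 'ft_force': [-0.21, -0.3111, -0.1651], 'width': 0.0435}
0.145 0.225 [282.40784781 265.18316109]
0.084 0.218 [282.92903    182.05740096]
0.084 0.184 [282.58947044 174.90828593]
0 0.22 [283.92483922  50.65062745]
0.056 0.18 [282.79508945 139.81751927]
```

View pics/w2.png

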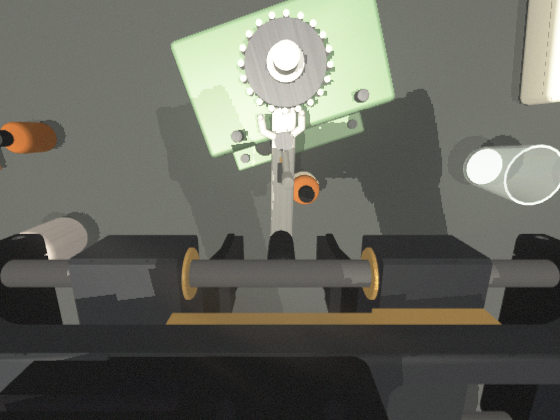

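View pics/s2.png

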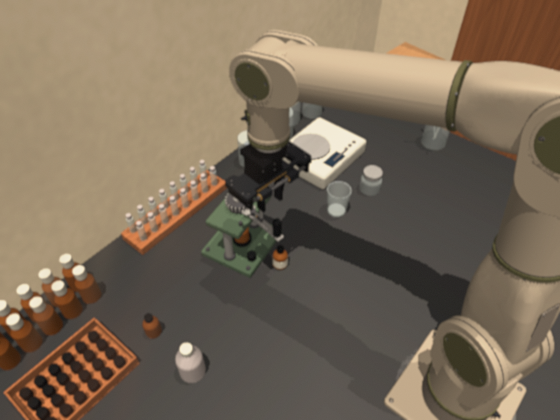

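```bash
python3 - <<'E'
import cv2
a=cv2.imread('pics/w2.png')[30:280,210:380]; cv2.imwrite('pics/w2z.png',cv2.resize(a[20:170],None,fx=4,fy=4,interpolation=cv2.INTER_CUBIC))
E
```

```text
(no output)
```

View pics/w2z.png

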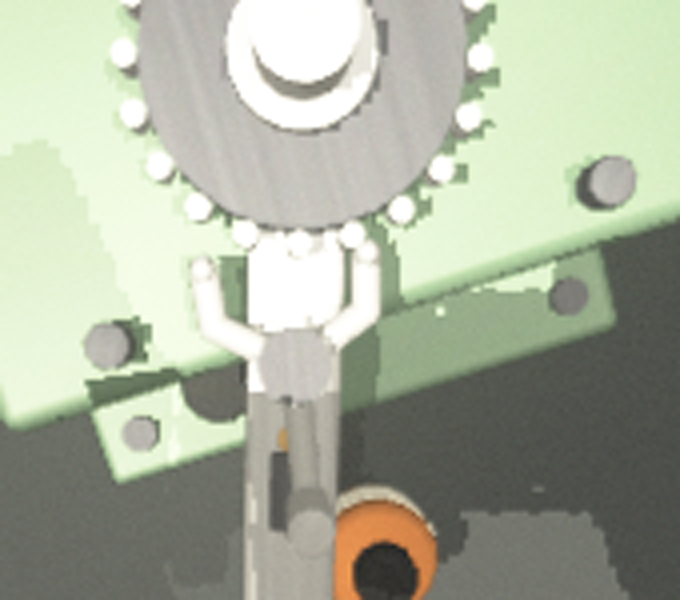

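The wrist view shows the post top at (288,182). That is about 4 mm counter-clockwise of the bar's centreline, so the lever is on the lift side. I'll go down and straddle the post.

```bash
python3 - <<'E'
from h import *
s=read_state();show()
print(delta(np.array(s['ee_pos']),s['eef_rot'],[*hp(.304,.084),.265],.181-.304))
E
```

```text
{'time': 2.0167, 'joint_positions': [0.3818, 0.1544, -0.5086, 1.6158, 0.0764, 1.3918, -1.8293], 'ee_pos': [0.5364, -0.0046, 0.33], 'eef_rot': [0.9981, -0.0615, -0.0003, 0.0002], 'ft_force': [-0.21, -0.3111, -0.1651], 'width': 0.0435}
(array([ 0.0338, -0.0024,  0.065 ]), array([ 0.0004,  0.0006, -0.0001]))
```

>>> {"op": "arm_command", "data": {"commands": [[36,[0.015,-0.001,0],[0,0,0]],[36,[0.03,-0.002,0],[0,0,0]],[36,[0.034,-0.002,0.005],[0,0,0]],[36,[0.034,-0.002,0.015],[0,0,0]],[36,[0.034,-0.002,0.028],[0,0,0]],[36,[0.034,-0.002,0.04],[0,0,0]],[36,[0.034,-0.002,0.052],[0,0,0]],[36,[0.034,-0.002,0.06],[0,0,0]],[36,[0.034,-0.002,0.065],[0,0,0]],[36,[0.034,-0.002,0.065],[0,0,0]]]}}

```text
time: 2.85
ee_pos: [0.57, -0.0065, 0.264]
eef_rot: [0.998, -0.062, -0.001, 0.0]
ft_force: [-0.8, -0.1, 0.2]
width: 0.0312
```

```bash
python3 - <<'E'
from h import *
s,c=snap('wrist','w3.png'); snap('side','s3.png'); show()
a=cv2.imread('pics/s3.png')[150:280,190:320]; cv2.imwrite('pics/s3z.png',cv2.resize(a,None,fx=4,fy=4,interpolation=cv2.INTER_CUBIC))
E
```

```text
{'time': 2.95, 'joint_positions': [0.3562, 0.2699, -0.5027, 1.6248, 0.1346, 1.2811, -1.8637], 'ee_pos': [0.5706, -0.0063, 0.2655], 'eef_rot': [0.9981, -0.0616, 0.0002, 0.0], 'ft_force': [-0.1239, 0.1022, 0.4233], 'width': 0.0314}
```

View pics/w3.png

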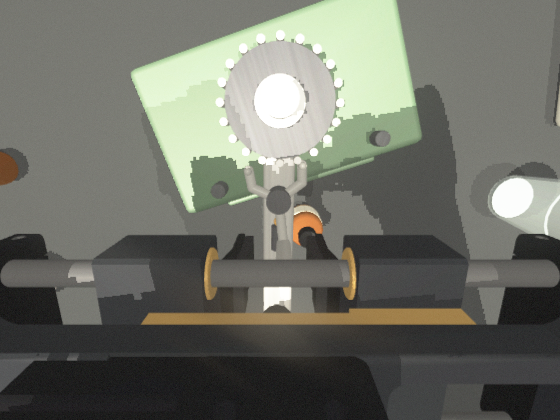

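View pics/s3z.png

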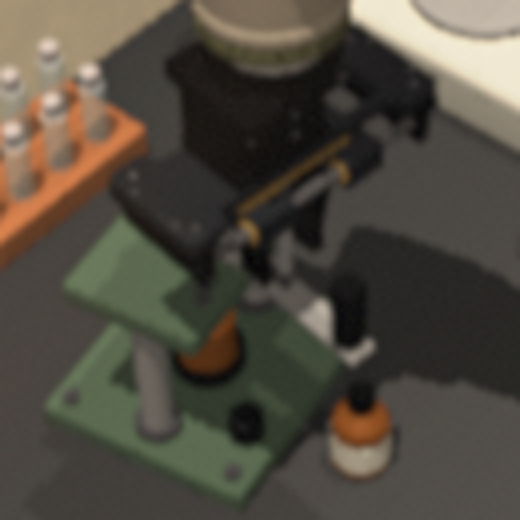

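Both fingers stand either side of the post, seen at (285,240). I'll push it clockwise, which is tool -y.

>>> {"op": "arm_command", "data": {"commands": [[36,[0,-0.002,0],[0,0,0]],[36,[0,-0.004,0],[0,0,0]],[36,[0,-0.006,0],[0,0,0]],[36,[0,-0.008,0],[0,0,0]],[36,[0,-0.0095,0],[0,0,0]],[36,[0,-0.011,0],[0,0,0]],[36,[0,-0.0125,0],[0,0,0]],[36,[0,-0.014,0],[0,0,0]],[36,[0,-0.015,0],[0,0,0]],[36,[0,-0.015,0],[0,0,0]]]}}

```text
time: 3.78
ee_pos: [0.5724, 0.0089, 0.2653]
eef_rot: [0.998, -0.061, 0.0, -0.0]
ft_force: [-0.7, 0.0, 0.4]
width: 0.0312
```

```bash
python3 - <<'E'
from h import *
s,c=snap('wrist','w4.png'); show()
a=cv2.imread('pics/w4.png')[130:330,180:380]; cv2.imwrite('pics/w4z.png',cv2.resize(a,None,fx=3,fy=3,interpolation=cv2.INTER_CUBIC))
E
```

```text
{'time': 3.8333, 'joint_positions': [0.3353, 0.2756, -0.5106, 1.6198, 0.1391, 1.2824, -1.8926], 'ee_pos': [0.5724, 0.0087, 0.2653], 'eef_rot': [0.9981, -0.0614, 0.0001, -0.0], 'ft_force': [-0.9644, 0.1705, 0.2132], 'width': 0.0312}
```

View pics/w4z.png

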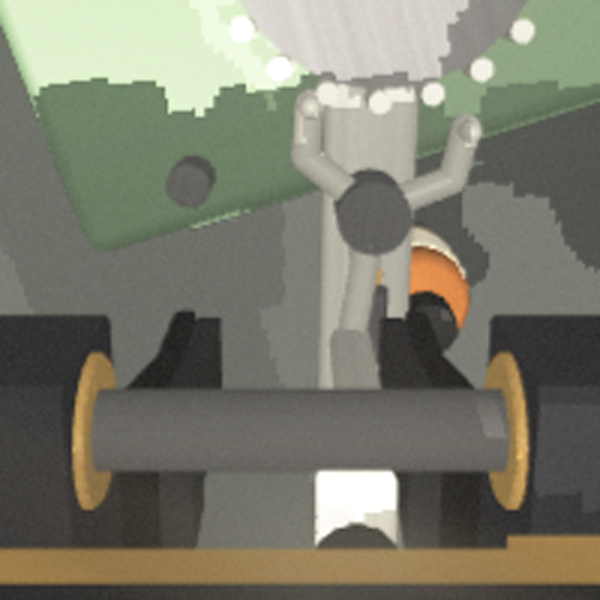

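The lever has flipped: its stem now leans left (clockwise), and the right-hand arm is clear of the wheel. I'll lift and move out towards the knob.

>>> {"op": "arm_command", "data": {"commands": [[36,[0,0.004,0],[0,0,0]],[36,[0,0.008,0],[0,0,0]],[36,[0,0.008,-0.01],[0,0,0]],[36,[0,0.008,-0.03],[0,0,0]],[36,[0,0.01,-0.05],[0,0,0]],[45,[-0.005,0.012,-0.06],[0,0,0]],[45,[-0.02,0.015,-0.06],[0,0,0]],[45,[-0.035,0.015,-0.06],[0,0,0]],[45,[-0.04,0.015,-0.06],[0,0,0]],[45,[-0.04,0.015,-0.06],[0,0,0]]]}}

```text
time: 4.67
ee_pos: [0.53, -0.0014, 0.3258]
eef_rot: [0.998, -0.062, 0.0, 0.0]
ft_force: [-0.1, 0.2, -0.3]
width: 0.0393
```

```bash
python3 - <<'E'
from h import *
s,c=snap('wrist','w5.png'); show()
C=cam(c,s)
for h in (.2,.304,.4): print(h,[proj(C,[*hp(h,r),z]).round() for r,z in [(.1,.1735),(.08,.1735),(.145,.225)]], proj(C,[*AX,.187]))
a=cv2.imread('pics/w5.png')[80:280,180:380]; cv2.imwrite('pics/w5z.png',cv2.resize(a,None,fx=3,fy=3,interpolation=cv2.INTER_CUBIC))
print(delta(np.array(s['ee_pos']),s['eef_rot'],[*hp(.304,.145),.256],.181-.304))
E
```

```text
{'time': 4.7167, 'joint_positions': [0.3842, 0.1426, -0.5133, 1.6373, 0.0719, 1.3796, -1.8327], 'ee_pos': [0.5307, -0.0016, 0.3257], 'eef_rot': [0.9981, -0.0617, 0.0004, 0.0003], 'ft_force': [0.5653, 0.3034, 0.284], 'width': 0.039}
0.2 [array([291., 184.]), array([288., 160.]), array([299., 258.])] [277.98121712  50.16837299]
0.304 [array([278., 184.]), array([278., 160.]), array([278., 259.])] [277.98121712  50.16837299]
0.4 [array([267., 184.]), array([269., 160.]), array([259., 258.])] [277.98121712  50.16837299]
(array([-0.0207, -0.0001,  0.0698]), array([ 0.0007, -0.0008, -0.0004]))
```

View pics/w5z.png

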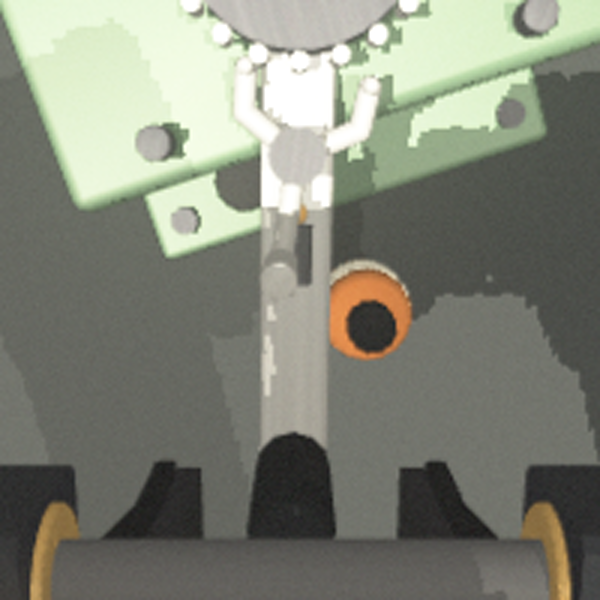

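The post is now left of the bar (px 273,171), so the lever is set to press. The knob is centred between the fingers, with the handle at about 0.30. I'll go down around the knob.

>>> {"op": "arm_command", "data": {"commands": [[45,[-0.01,0,0],[0,0,0]],[45,[-0.02,0,0.005],[0,0,0]],[45,[-0.021,0,0.015],[0,0,0]],[45,[-0.021,0,0.028],[0,0,0]],[45,[-0.021,0,0.041],[0,0,0]],[45,[-0.021,0,0.054],[0,0,0]],[45,[-0.021,0,0.064],[0,0,0]],[40,[-0.021,0,0.069],[0,0,0]],[35,[-0.021,0,0.069],[0,0,0]],[31,[-0.021,0,0.069],[0,0,0]]]}}

```text
time: 5.55
ee_pos: [0.5102, 0.0012, 0.2563]
eef_rot: [0.998, -0.062, -0.0, -0.0]
ft_force: [0.8, 0.9, 0.1]
width: 0.0304
```

```bash
cat > arc.py <<'E'
from h import *
import sys
# arc.py h1 n off: rows from the current pose along arc to handle angle h1; off: tool-centre lead (m), + clockwise
h1=float(sys.argv[1]); n=int(sys.argv[2]); off=float(sys.argv[3]) if len(sys.argv)>3 else 0
s=read_state(); show(); p=np.array(s['ee_pos']); d=p[:2]-AX
h0=np.pi+YAW-(np.arctan2(d[1],d[0])%(2*np.pi)); print('tool at h',h0,'r',np.hypot(*d))
yaw=R.from_quat(s['eef_rot']).apply([1,0,0]); print('tool yaw as h',YAW-np.arctan2(yaw[1],yaw[0]))
u=np.array([-d[1],d[0]])/np.hypot(*d)
print('tangential force on tool (ccw+ = resisting cw push)',np.dot(np.array(s['ft_force'])[:2],u))
for k in range(1,n+1):
    h=h0+(h1-h0)*k/n; a=delta(p,s['eef_rot'],[*hp(h,.145),.2565],YAW-h); print('%.3f'%h,a[0].round(3).tolist(),a[1].round(3).tolist())
E
python3 arc.py .75 10; python3 - <<'E'
from h import *
s,c=snap('wrist','w6.png');
E
```

```text
{'time': 5.55, 'joint_positions': [0.3885, 0.1408, -0.5177, 1.7866, 0.0735, 1.2334, -1.8432], 'ee_pos': [0.5102, 0.0012, 0.2563], 'eef_rot': [0.9981, -0.0615, -0.0001, -0.0001], 'ft_force': [0.7975, 0.8599, 0.088], 'width': 0.0304}
tool at h 0.30528528245876174 r 0.14445760706981453
tool yaw as h 0.30414793498195347
tangential force on tool (ccw+ = resisting cw push) -0.9521075243933557
0.350 [-0.0, -0.006, -0.0] [-0.0, 0.0, 0.046]
0.394 [0.0, -0.013, -0.0] [-0.0, 0.0, 0.09]
0.439 [0.001, -0.019, -0.0] [-0.0, 0.0, 0.135]
0.483 [0.002, -0.026, -0.0] [-0.0, 0.0, 0.179]
0.528 [0.003, -0.032, -0.0] [-0.0, 0.0, 0.224]
0.572 [0.005, -0.038, -0.0] [-0.0, 0.0, 0.268]
0.617 [0.006, -0.044, -0.0] [-0.0, 0.0, 0.312]
0.661 [0.009, -0.05, -0.0] [-0.0, 0.0, 0.357]
0.706 [0.011, -0.056, -0.0] [-0.0, 0.0, 0.401]
0.750 [0.014, -0.062, -0.0] [-0.0, 0.0, 0.446]
```

View pics/w6.png

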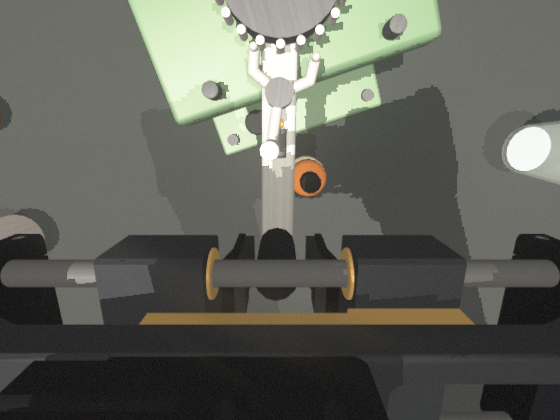

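>>> {"op": "arm_command", "data": {"commands": [[31,[0,-0.006,0],[0,0,0.046]],[31,[0,-0.013,0],[0,0,0.09]],[31,[0.001,-0.019,0],[0,0,0.135]],[31,[0.002,-0.026,0],[0,0,0.179]],[31,[0.003,-0.032,0],[0,0,0.224]],[31,[0.005,-0.038,0],[0,0,0.268]],[31,[0.006,-0.044,0],[0,0,0.312]],[31,[0.009,-0.05,0],[0,0,0.357]],[31,[0.011,-0.056,0],[0,0,0.401]],[31,[0.013,-0.061,0],[0,0,0.435]]]}}

```text
time: 6.43
ee_pos: [0.5309, 0.06, 0.2571]
eef_rot: [0.961, -0.277, 0.001, 0.0]
ft_force: [-0.2, -2.5, -0.4]
width: 0.0272
```

```bash
python3 arc.py 0 10; python3 - <<'E'
from h import *
s,c=snap('wrist','w7.png');
E
```

```text
{'time': 6.4333, 'joint_positions': [0.2692, 0.1959, -0.5227, 1.7277, 0.1038, 1.2442, -2.4102], 'ee_pos': [0.5309, 0.06, 0.2571], 'eef_rot': [0.9609, -0.2768, 0.0007, 0.0001], 'ft_force': [-0.1986, -2.4739, -0.4187], 'width': 0.0272}
tool at h 0.7402271866372425 r 0.14457841713648945
tool yaw as h 0.7419598594406835
tangential force on tool (ccw+ = resisting cw push) 2.2023896291129494
0.666 [-0.0, 0.011, 0.001] [-0.0, -0.002, -0.076]
0.592 [0.001, 0.021, 0.001] [-0.0, -0.002, -0.15]
0.518 [0.003, 0.032, 0.001] [0.0, -0.002, -0.224]
0.444 [0.006, 0.042, 0.001] [0.0, -0.002, -0.298]
0.370 [0.01, 0.052, 0.001] [0.0, -0.002, -0.372]
0.296 [0.014, 0.062, 0.001] [0.0, -0.002, -0.446]
0.222 [0.019, 0.072, 0.001] [0.0, -0.002, -0.52]
0.148 [0.024, 0.081, 0.001] [0.0, -0.002, -0.594]
0.074 [0.031, 0.09, 0.001] [0.0, -0.002, -0.668]
0.000 [0.038, 0.098, 0.001] [0.0, -0.002, -0.742]
```

View pics/w7.png

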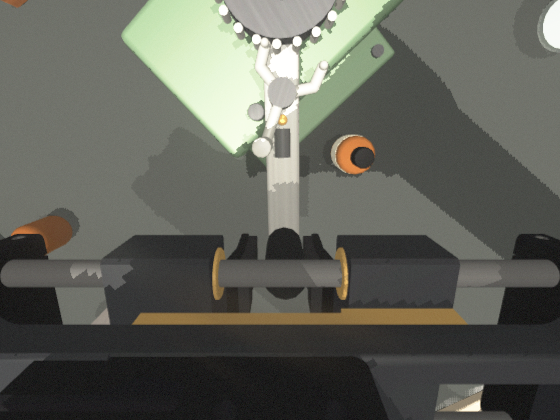

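>>> {"op": "arm_command", "data": {"commands": [[31,[0,0.011,0],[0,0,-0.076]],[31,[0.001,0.021,0],[0,0,-0.15]],[31,[0.003,0.032,0],[0,0,-0.224]],[31,[0.006,0.042,0],[0,0,-0.298]],[31,[0.01,0.052,0],[0,0,-0.372]],[31,[0.014,0.062,0],[0,0,-0.446]],[31,[0.019,0.072,0],[0,0,-0.52]],[31,[0.024,0.081,0],[0,0,-0.594]],[31,[0.031,0.09,0],[0,0,-0.668]],[31,[0.038,0.098,0],[0,0,-0.742]]]}}

```text
time: 7.32
ee_pos: [0.5107, -0.0435, 0.257]
eef_rot: [0.996, 0.094, 0.0, 0.0]
ft_force: [-2.3, 0.9, 1.2]
width: 0.0264
```

```bash
python3 arc.py -.74 10
```

```text
{'time': 7.3167, 'joint_positions': [0.4642, 0.144, -0.5061, 1.781, 0.0737, 1.2344, -1.4439], 'ee_pos': [0.5107, -0.0435, 0.257], 'eef_rot': [0.9956, 0.0942, 0.0004, 0.0], 'ft_force': [-2.2726, 0.9199, 1.184], 'width': 0.0264}
tool at h -0.00450178653791955 r 0.14526018692020826
tool yaw as h -0.0077049432997871314
tangential force on tool (ccw+ = resisting cw push) -1.3232536186762105
-0.078 [0.001, 0.011, 0.0] [0.0, -0.001, -0.07]
-0.152 [0.002, 0.021, 0.0] [0.0, -0.001, -0.144]
-0.225 [0.004, 0.032, 0.0] [0.0, -0.001, -0.217]
-0.299 [0.006, 0.042, 0.0] [0.0, -0.001, -0.291]
-0.372 [0.01, 0.052, 0.0] [0.0, -0.001, -0.364]
-0.446 [0.014, 0.062, 0.0] [0.0, -0.001, -0.438]
-0.519 [0.019, 0.072, 0.0] [0.0, -0.001, -0.512]
-0.593 [0.024, 0.081, 0.0] [0.0, -0.001, -0.585]
-0.666 [0.031, 0.089, 0.0] [0.0, -0.001, -0.659]
-0.740 [0.037, 0.097, 0.0] [0.0, -0.001, -0.732]
```

>>> {"op": "arm_command", "data": {"commands": [[31,[0.001,0.011,0],[0,0,-0.07]],[31,[0.002,0.021,0],[0,0,-0.144]],[31,[0.004,0.032,0],[0,0,-0.217]],[31,[0.006,0.042,0],[0,0,-0.291]],[31,[0.01,0.052,0],[0,0,-0.364]],[31,[0.014,0.062,0],[0,0,-0.438]],[31,[0.019,0.072,0],[0,0,-0.512]],[31,[0.024,0.081,0],[0,0,-0.585]],[31,[0.031,0.089,0],[0,0,-0.659]],[31,[0.036,0.096,0],[0,0,-0.722]]]}}

```text
time: 8.15
ee_pos: [0.5641, -0.1314, 0.2568]
eef_rot: [0.898, 0.44, 0.0, 0.0]
ft_force: [-0.2, 1.8, 0.1]
width: 0.0271
```

```bash
python3 arc.py -.1 10; python3 - <<'E'
from h import *
s,c=snap('wrist','w8.png');s,c=snap('side','s8.png');
E
```

```text
{'time': 8.15, 'joint_positions': [0.5745, 0.2966, -0.5094, 1.6134, 0.1496, 1.2701, -0.6211], 'ee_pos': [0.5641, -0.1314, 0.2568], 'eef_rot': [0.8982, 0.4396, 0.0003, 0.0001], 'ft_force': [-0.1773, 1.7525, 0.1162], 'width': 0.0271}
tool at h -0.7280855752423676 r 0.14541214273514894
tool yaw as h -0.7292904306343726
tangential force on tool (ccw+ = resisting cw push) -1.2167509917593002
-0.665 [0.001, -0.009, 0.0] [0.0, -0.0, 0.064]
-0.602 [0.002, -0.018, 0.0] [0.0, -0.0, 0.127]
-0.540 [0.003, -0.027, 0.0] [0.0, -0.0, 0.19]
-0.477 [0.005, -0.036, 0.0] [0.0, -0.0, 0.252]
-0.414 [0.008, -0.045, 0.0] [0.0, -0.0, 0.315]
-0.351 [0.011, -0.053, 0.0] [0.0, -0.0, 0.378]
-0.288 [0.014, -0.062, 0.0] [0.0, -0.001, 0.441]
-0.226 [0.018, -0.07, 0.0] [0.0, -0.001, 0.504]
-0.163 [0.023, -0.078, 0.0] [0.0, -0.001, 0.566]
-0.100 [0.028, -0.085, 0.0] [0.0, -0.001, 0.629]
```

View pics/w8.png

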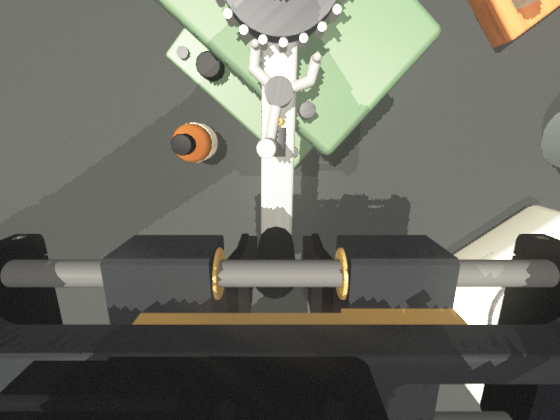

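View pics/s8.png

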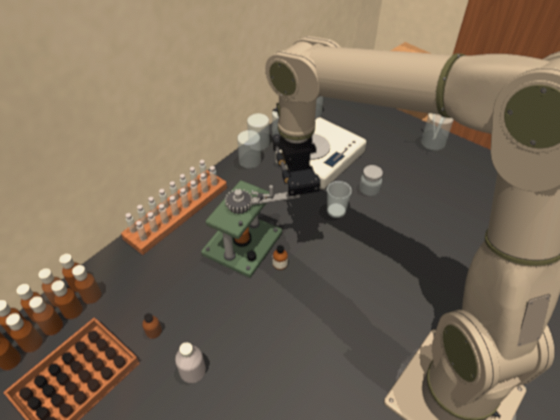

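>>> {"op": "arm_command", "data": {"commands": [[31,[0.001,-0.009,0],[0,0,0.064]],[31,[0.002,-0.018,0],[0,0,0.127]],[31,[0.003,-0.027,0],[0,0,0.19]],[31,[0.005,-0.036,0],[0,0,0.252]],[31,[0.008,-0.045,0],[0,0,0.315]],[31,[0.011,-0.053,0],[0,0,0.378]],[31,[0.014,-0.062,0],[0,0,0.441]],[31,[0.018,-0.07,0],[0,0,0.504]],[31,[0.023,-0.078,0],[0,0,0.566]],[31,[0.028,-0.085,0],[0,0,0.629]]]}}

```text
time: 9.08
ee_pos: [0.5136, -0.0563, 0.2569]
eef_rot: [0.991, 0.135, 0.0, 0.001]
ft_force: [0.9, -2.6, 1.6]
width: 0.0269
```

```bash
python3 arc.py .3 10
```

```text
{'time': 9.0833, 'joint_positions': [0.4791, 0.1526, -0.4988, 1.772, 0.0782, 1.2355, -1.34], 'ee_pos': [0.5136, -0.0563, 0.2569], 'eef_rot': [0.9908, 0.1353, 0.0004, 0.0006], 'ft_force': [0.9009, -2.5664, 1.5731], 'width': 0.0269}
tool at h -0.09456018357208373 r 0.14542537087356194
tool yaw as h -0.09035849686220238
tangential force on tool (ccw+ = resisting cw push) 2.7146834062084135
-0.055 [0.0, -0.006, 0.0] [0.001, -0.001, 0.035]
-0.016 [0.001, -0.011, 0.0] [0.001, -0.001, 0.075]
0.024 [0.001, -0.017, 0.0] [0.001, -0.001, 0.114]
0.063 [0.002, -0.023, 0.0] [0.001, -0.001, 0.154]
0.103 [0.003, -0.028, 0.0] [0.001, -0.001, 0.193]
0.142 [0.004, -0.034, 0.0] [0.001, -0.001, 0.232]
0.182 [0.006, -0.04, 0.0] [0.001, -0.001, 0.272]
0.221 [0.007, -0.045, 0.0] [0.001, -0.001, 0.311]
0.261 [0.009, -0.05, 0.0] [0.001, -0.001, 0.351]
0.300 [0.011, -0.056, 0.0] [0.001, -0.001, 0.39]
```

>>> {"op": "arm_command", "data": {"commands": [[31,[0,-0.006,0],[0,0,0.035]],[31,[0.001,-0.011,0],[0,0,0.075]],[31,[0.001,-0.017,0],[0,0,0.114]],[31,[0.002,-0.023,0],[0,0,0.154]],[31,[0.003,-0.028,0],[0,0,0.193]],[31,[0.004,-0.034,0],[0,0,0.232]],[31,[0.006,-0.04,0],[0,0,0.272]],[31,[0.007,-0.045,0],[0,0,0.311]],[31,[0.009,-0.05,0],[0,0,0.351]],[31,[0.011,-0.056,0],[0,0,0.39]]]}}

```text
time: 9.92
ee_pos: [0.5092, -0.0003, 0.2568]
eef_rot: [0.998, -0.059, 0.001, 0.001]
ft_force: [2.0, -4.0, 0.9]
width: 0.0272
```

```bash
python3 arc.py .5 10; python3 arc.py .74 10 | tail -10
```

```text
{'time': 9.9167, 'joint_positions': [0.3895, 0.1371, -0.5158, 1.7891, 0.0734, 1.2328, -1.8356], 'ee_pos': [0.5092, -0.0003, 0.2568], 'eef_rot': [0.9983, -0.0591, 0.0007, 0.0008], 'ft_force': [2.0094, -3.9618, 0.9367], 'width': 0.0272}
tool at h 0.2943471396806858 r 0.14519244907778037
tool yaw as h 0.2992664623936377
tangential force on tool (ccw+ = resisting cw push) 3.7090716133746624
0.315 [0.0, -0.003, 0.0] [0.002, -0.002, 0.016]
0.335 [0.0, -0.006, 0.0] [0.002, -0.002, 0.036]
0.356 [0.0, -0.009, 0.0] [0.002, -0.002, 0.057]
0.377 [0.001, -0.012, 0.0] [0.001, -0.002, 0.077]
0.397 [0.001, -0.015, 0.0] [0.001, -0.002, 0.098]
0.418 [0.001, -0.018, 0.0] [0.001, -0.002, 0.118]
0.438 [0.002, -0.021, 0.0] [0.001, -0.002, 0.139]
0.459 [0.002, -0.024, 0.0] [0.001, -0.002, 0.16]
0.479 [0.002, -0.027, 0.0] [0.001, -0.002, 0.18]
0.500 [0.003, -0.03, 0.0] [0.001, -0.002, 0.201]
0.339 [0.0, -0.006, 0.0] [0.002, -0.002, 0.04]
0.383 [0.001, -0.013, 0.0] [0.001, -0.002, 0.084]
0.428 [0.001, -0.019, 0.0] [0.001, -0.002, 0.129]
0.473 [0.002, -0.026, 0.0] [0.001, -0.002, 0.173]
0.517 [0.004, -0.032, 0.0] [0.001, -0.002, 0.218]
0.562 [0.005, -0.038, 0.0] [0.001, -0.002, 0.262]
0.606 [0.007, -0.044, 0.0] [0.001, -0.002, 0.307]
0.651 [0.009, -0.051, 0.0] [0.001, -0.002, 0.352]
0.695 [0.011, -0.057, 0.0] [0.001, -0.002, 0.396]
0.740 [0.014, -0.063, 0.0] [0.001, -0.002, 0.441]
```

>>> {"op": "arm_command", "data": {"commands": [[31,[0,-0.003,0],[0,0,0.016]],[31,[0,-0.006,0],[0,0,0.036]],[31,[0,-0.009,0],[0,0,0.057]],[31,[0.001,-0.012,0],[0,0,0.077]],[31,[0.001,-0.015,0],[0,0,0.098]],[31,[0.001,-0.018,0],[0,0,0.118]],[31,[0.002,-0.021,0],[0,0,0.139]],[31,[0.002,-0.024,0],[0,0,0.16]],[31,[0.002,-0.027,0],[0,0,0.18]],[31,[0.003,-0.03,0],[0,0,0.2]]]}}

```text
time: 10.75
ee_pos: [0.5155, 0.0293, 0.2566]
eef_rot: [0.988, -0.157, 0.0, 0.001]
ft_force: [-1.9, -3.0, 1.8]
width: 0.0269
```

```bash
python3 arc.py .74 10
```

```text
{'time': 10.75, 'joint_positions': [0.3353, 0.1552, -0.5235, 1.7715, 0.0832, 1.2363, -2.0967], 'ee_pos': [0.5155, 0.0293, 0.2566], 'eef_rot': [0.9876, -0.1572, 0.0003, 0.0005], 'ft_force': [-1.905, -2.9552, 1.8244], 'width': 0.0269}
tool at h 0.5030079206377378 r 0.14549164403795378
tool yaw as h 0.49661421019741386
tangential force on tool (ccw+ = resisting cw push) 3.406141973839044
0.527 [0.001, -0.003, 0.0] [0.001, -0.001, 0.03]
0.550 [0.001, -0.007, 0.0] [0.001, -0.001, 0.054]
0.574 [0.001, -0.01, 0.0] [0.001, -0.001, 0.078]
0.598 [0.001, -0.014, 0.0] [0.001, -0.001, 0.101]
0.622 [0.002, -0.017, 0.0] [0.001, -0.001, 0.125]
0.645 [0.002, -0.02, 0.0] [0.001, -0.001, 0.149]
0.669 [0.003, -0.024, 0.0] [0.001, -0.001, 0.172]
0.693 [0.003, -0.027, 0.0] [0.001, -0.001, 0.196]
0.716 [0.004, -0.031, 0.0] [0.001, -0.001, 0.22]
0.740 [0.005, -0.034, 0.0] [0.001, -0.001, 0.243]
```

>>> {"op": "arm_command", "data": {"commands": [[31,[0.001,-0.002,0],[0,0,0.015]],[31,[0.001,-0.004,0],[0,0,0.03]],[31,[0.001,-0.006,0],[0,0,0.045]],[31,[0.001,-0.008,0],[0,0,0.06]],[31,[0.001,-0.01,0],[0,0,0.075]],[31,[0.001,-0.012,0],[0,0,0.09]],[31,[0.001,-0.014,0],[0,0,0.101]],[31,[0.002,-0.016,0],[0,0,0.115]],[31,[0.002,-0.018,0],[0,0,0.13]],[31,[0.002,-0.02,0],[0,0,0.145]]]}}

```text
time: 11.58
ee_pos: [0.5241, 0.0483, 0.2563]
eef_rot: [0.974, -0.228, 0.0, 0.0]
ft_force: [0.9, -3.4, 1.3]
width: 0.0269
```

```bash
python3 arc.py .74 10;  python3 - <<'E'
from h import *
s,c=snap('side','s9.png');
a=cv2.imread('pics/s9.png')[170:280,190:310]; cv2.imwrite('pics/s9z.png',cv2.resize(a,None,fx=5,fy=5,interpolation=cv2.INTER_CUBIC))
E
```

```text
{'time': 11.5833, 'joint_positions': [0.2954, 0.1786, -0.5238, 1.7479, 0.0944, 1.2395, -2.2828], 'ee_pos': [0.5241, 0.0483, 0.2563], 'eef_rot': [0.9737, -0.2279, 0.0003, 0.0], 'ft_force': [0.8543, -3.42, 1.2842], 'width': 0.0269}
tool at h 0.6467174459297751 r 0.14481614240260174
tool yaw as h 0.6407967779890795
tangential force on tool (ccw+ = resisting cw push) 2.6721447570142174
0.656 [-0.0, -0.001, -0.0] [-0.0, -0.001, 0.015]
0.665 [-0.0, -0.003, -0.0] [-0.0, -0.001, 0.025]
0.675 [-0.0, -0.004, -0.0] [-0.0, -0.001, 0.034]
0.684 [-0.0, -0.005, -0.0] [-0.0, -0.001, 0.043]
0.693 [0.0, -0.007, -0.0] [-0.0, -0.001, 0.053]
0.703 [0.0, -0.008, -0.0] [-0.0, -0.001, 0.062]
0.712 [0.0, -0.01, -0.0] [-0.0, -0.001, 0.071]
0.721 [0.0, -0.011, -0.0] [-0.0, -0.001, 0.08]
0.731 [0.0, -0.012, -0.0] [-0.0, -0.001, 0.09]
0.740 [0.0, -0.014, -0.0] [-0.0, -0.001, 0.099]
```

View pics/s9z.png

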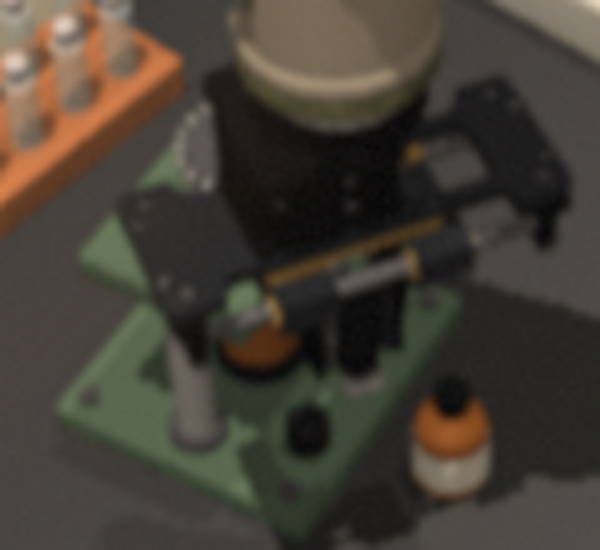

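>>> {"op": "arm_command", "data": {"commands": [[31,[0,-0.005,0],[0,0,0.04]],[31,[0,-0.011,0],[0,0,0.08]],[31,[0,-0.013,0],[0,0,0.093]],[31,[0,0,0],[0,0,0]],[31,[0.001,0.0145,0],[0,0,-0.1]],[31,[0.003,0.029,0],[0,0,-0.2]],[31,[0.0065,0.043,0],[0,0,-0.3]],[31,[0.0115,0.0565,0],[0,0,-0.4]],[31,[0.018,0.0695,0],[0,0,-0.5]],[31,[0.025,0.082,0],[0,0,-0.6]]]}}

```text
time: 12.47
ee_pos: [0.5097, -0.0357, 0.2562]
eef_rot: [0.997, 0.074, 0.0, -0.001]
ft_force: [1.1, 1.7, -0.4]
width: 0.027
```

```bash
python3 arc.py -.72 10
```

```text
{'time': 12.4667, 'joint_positions': [0.453, 0.1417, -0.5088, 1.7852, 0.0714, 1.233, -1.4972], 'ee_pos': [0.5097, -0.0357, 0.2562], 'eef_rot': [0.9972, 0.0743, 0.0001, -0.0007], 'ft_force': [1.0856, 1.706, -0.3917], 'width': 0.027}
tool at h 0.04977565579671195 r 0.1450085394481671
tool yaw as h 0.032183923433560746
tangential force on tool (ccw+ = resisting cw push) -1.5492645886218412
-0.027 [0.0, 0.011, -0.0] [-0.002, -0.0, -0.059]
-0.104 [0.001, 0.022, -0.0] [-0.001, -0.0, -0.136]
-0.181 [0.003, 0.033, -0.0] [-0.001, -0.0, -0.213]
-0.258 [0.006, 0.044, -0.0] [-0.001, -0.001, -0.29]
-0.335 [0.01, 0.055, -0.0] [-0.001, -0.001, -0.367]
-0.412 [0.014, 0.065, -0.0] [-0.001, -0.001, -0.444]
-0.489 [0.019, 0.075, -0.0] [-0.001, -0.001, -0.521]
-0.566 [0.025, 0.084, -0.0] [-0.001, -0.001, -0.598]
-0.643 [0.032, 0.093, -0.0] [-0.001, -0.001, -0.675]
-0.720 [0.039, 0.102, -0.0] [-0.001, -0.001, -0.752]
```

>>> {"op": "arm_command", "data": {"commands": [[31,[0,0.011,0],[0,0,-0.059]],[31,[0.001,0.022,0],[0,0,-0.136]],[31,[0.003,0.033,0],[0,0,-0.213]],[31,[0.006,0.044,0],[0,0,-0.29]],[31,[0.01,0.055,0],[0,0,-0.367]],[31,[0.014,0.065,0],[0,0,-0.444]],[31,[0.019,0.075,0],[0,0,-0.521]],[31,[0.025,0.084,0],[0,0,-0.598]],[31,[0.032,0.093,0],[0,0,-0.675]],[31,[0.039,0.102,0],[0,0,-0.752]]]}}

```text
time: 13.3
ee_pos: [0.5634, -0.131, 0.2561]
eef_rot: [0.901, 0.435, 0.0, -0.001]
ft_force: [-1.2, 1.1, -0.5]
width: 0.0268
```

```bash
python3 arc.py -.42 10;  python3 - <<'E'
from h import *
s,c=snap('side','s10.png');
a=cv2.imread('pics/s10.png')[170:280,190:310]; cv2.imwrite('pics/s10z.png',cv2.resize(a,None,fx=5,fy=5,interpolation=cv2.INTER_CUBIC))
E
```

```text
{'time': 13.3, 'joint_positions': [0.5734, 0.2954, -0.5074, 1.616, 0.147, 1.2688, -0.6309], 'ee_pos': [0.5634, -0.131, 0.2561], 'eef_rot': [0.9006, 0.4347, 0.0004, -0.0007], 'ft_force': [-1.1933, 1.061, -0.4871], 'width': 0.0268}
tool at h -0.7221719344201984 r 0.14553092431626297
tool yaw as h -0.7183592082085268
tangential force on tool (ccw+ = resisting cw push) -1.5939757804750538
-0.692 [0.001, -0.004, -0.0] [-0.001, -0.001, 0.026]
-0.662 [0.001, -0.009, -0.0] [-0.001, -0.001, 0.057]
-0.632 [0.001, -0.013, -0.0] [-0.001, -0.001, 0.087]
-0.601 [0.002, -0.018, -0.0] [-0.001, -0.001, 0.117]
-0.571 [0.002, -0.022, -0.0] [-0.001, -0.001, 0.147]
-0.541 [0.003, -0.026, -0.0] [-0.001, -0.001, 0.178]
-0.511 [0.004, -0.03, -0.0] [-0.001, -0.001, 0.208]
-0.480 [0.005, -0.035, -0.0] [-0.001, -0.001, 0.238]
-0.450 [0.006, -0.039, -0.0] [-0.001, -0.001, 0.268]
-0.420 [0.007, -0.043, -0.0] [-0.001, -0.001, 0.298]
```

View pics/s10z.png

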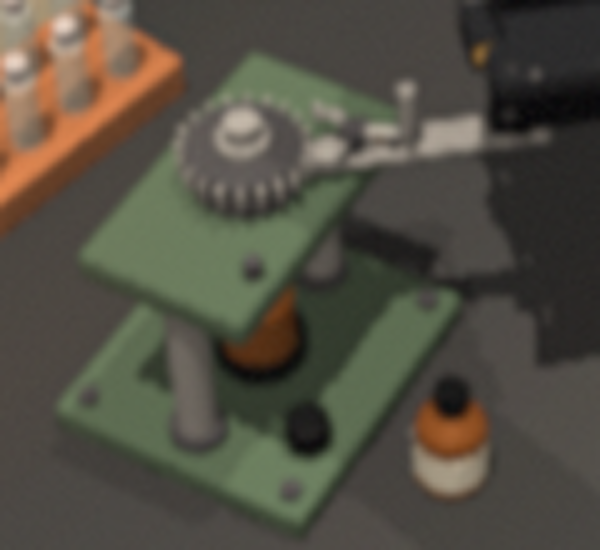

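>>> {"op": "arm_command", "data": {"commands": [[31,[0,-0.002,0],[0,0,0.015]],[31,[0.001,-0.004,0],[0,0,0.026]],[31,[0.001,-0.006,0],[0,0,0.04]],[31,[0.001,-0.009,0],[0,0,0.057]],[31,[0.001,-0.011,0],[0,0,0.072]],[31,[0.001,-0.013,0],[0,0,0.087]],[31,[0.002,-0.016,0],[0,0,0.103]],[31,[0.002,-0.018,0],[0,0,0.117]],[31,[0.002,-0.02,0],[0,0,0.132]],[31,[0.002,-0.022,0],[0,0,0.147]]]}}

```text
time: 14.18
ee_pos: [0.547, -0.1161, 0.2564]
eef_rot: [0.931, 0.364, 0.0, 0.0]
ft_force: [1.8, -0.4, -0.5]
width: 0.0269
```

>>> {"op": "arm_command", "data": {"commands": [[31,[0,-0.002,0],[0,0,0.014]],[31,[0,-0.004,0],[0,0,0.028]],[31,[0,-0.006,0],[0,0,0.042]],[31,[0.001,-0.008,0],[0,0,0.055]],[31,[0.001,-0.01,0],[0,0,0.069]],[31,[0.001,-0.012,0],[0,0,0.083]],[31,[0.001,-0.014,0],[0,0,0.097]],[31,[0.001,-0.016,0],[0,0,0.11]],[31,[0.001,-0.018,0],[0,0,0.124]],[31,[0.001,-0.02,0],[0,0,0.138]]]}}

```text
time: 15.02
ee_pos: [0.5343, -0.1006, 0.2563]
eef_rot: [0.954, 0.299, 0.0, -0.0]
ft_force: [4.6, -1.7, 0.0]
width: 0.0272
```

```bash
python3 arc.py -.2 10
```

```text
{'time': 15.0167, 'joint_positions': [0.5398, 0.2148, -0.4956, 1.7061, 0.1068, 1.247, -0.9432], 'ee_pos': [0.5343, -0.1006, 0.2563], 'eef_rot': [0.9542, 0.2992, 0.0003, -0.0], 'ft_force': [4.6408, -1.6594, 0.0434], 'width': 0.0272}
tool at h -0.43242267845999516 r 0.14579062476514942
tool yaw as h -0.4267487493885556
tangential force on tool (ccw+ = resisting cw push) 4.028412345835822
-0.409 [0.001, -0.003, -0.0] [0.0, -0.001, 0.018]
-0.386 [0.001, -0.007, -0.0] [0.0, -0.001, 0.041]
-0.363 [0.001, -0.01, -0.0] [0.0, -0.001, 0.064]
-0.339 [0.001, -0.014, -0.0] [0.0, -0.001, 0.087]
-0.316 [0.002, -0.017, -0.0] [0.0, -0.001, 0.11]
-0.293 [0.002, -0.02, -0.0] [0.0, -0.001, 0.134]
-0.270 [0.003, -0.024, -0.0] [0.0, -0.001, 0.157]
-0.246 [0.003, -0.027, -0.0] [0.0, -0.001, 0.18]
-0.223 [0.004, -0.03, -0.0] [0.0, -0.001, 0.204]
-0.200 [0.004, -0.033, -0.0] [0.0, -0.001, 0.227]
```

>>> {"op": "arm_command", "data": {"commands": [[31,[0,-0.002,0],[0,0,0.014]],[31,[0,-0.004,0],[0,0,0.028]],[31,[0.001,-0.006,0],[0,0,0.042]],[31,[0.001,-0.008,0],[0,0,0.055]],[31,[0.001,-0.01,0],[0,0,0.069]],[31,[0.001,-0.012,0],[0,0,0.083]],[31,[0.001,-0.014,0],[0,0,0.097]],[31,[0.001,-0.016,0],[0,0,0.11]],[31,[0.002,-0.018,0],[0,0,0.124]],[31,[0.002,-0.02,0],[0,0,0.138]]]}}

```text
time: 15.85
ee_pos: [0.5242, -0.0835, 0.2562]
eef_rot: [0.973, 0.232, -0.0, 0.0]
ft_force: [1.5, -3.5, 1.3]
width: 0.0269
```

```bash
python3 arc.py -.2 1
```

```text
{'time': 15.85, 'joint_positions': [0.517, 0.186, -0.4948, 1.7376, 0.0933, 1.2416, -1.1023], 'ee_pos': [0.5242, -0.0835, 0.2562], 'eef_rot': [0.9726, 0.2325, -0.0002, 0.0001], 'ft_force': [1.5263, -3.4622, 1.2577], 'width': 0.0269}
tool at h -0.29560419032736807 r 0.14554495195741982
tool yaw as h -0.28828438924976135
tangential force on tool (ccw+ = resisting cw push) 3.776564320875615
-0.200 [0.001, -0.014, -0.0] [0.0, 0.0, 0.088]
```

>>> {"op": "arm_command", "data": {"commands": [[31,[0,-0.002,0],[0,0,0.013]],[31,[0,-0.004,0],[0,0,0.026]],[31,[0.001,-0.006,0],[0,0,0.04]],[31,[0.001,-0.008,0],[0,0,0.053]],[31,[0.001,-0.01,0],[0,0,0.067]],[31,[0.001,-0.012,0],[0,0,0.08]],[31,[0.001,-0.014,0],[0,0,0.095]],[31,[0.001,-0.016,0],[0,0,0.108]],[31,[0.002,-0.018,0],[0,0,0.122]],[31,[0.002,-0.02,0],[0,0,0.135]]]}}

```text
time: 16.68
ee_pos: [0.5169, -0.0646, 0.2561]
eef_rot: [0.986, 0.166, -0.0, -0.0]
ft_force: [1.0, -4.0, -0.3]
width: 0.0272
```

```bash
python3 arc.py 0 1
```

```text
{'time': 16.6833, 'joint_positions': [0.491, 0.164, -0.4974, 1.7615, 0.0826, 1.2372, -1.2644], 'ee_pos': [0.5169, -0.0646, 0.2561], 'eef_rot': [0.9861, 0.1664, -0.0002, -0.0], 'ft_force': [0.9668, -3.9825, -0.3437], 'width': 0.0272}
tool at h -0.15633982475682462 r 0.14470790778021886
tool yaw as h -0.1534027971406995
tangential force on tool (ccw+ = resisting cw push) 4.0779979618158535
0.000 [0.001, -0.023, -0.0] [-0.0, 0.0, 0.153]
```

>>> {"op": "arm_command", "data": {"commands": [[31,[0,-0.002,0],[0,0,0.013]],[31,[0,-0.004,0],[0,0,0.027]],[31,[0,-0.006,0],[0,0,0.04]],[31,[0,-0.008,0],[0,0,0.054]],[31,[0,-0.01,0],[0,0,0.068]],[31,[0,-0.012,0],[0,0,0.082]],[31,[0,-0.014,0],[0,0,0.095]],[31,[0.001,-0.016,0],[0,0,0.109]],[31,[0.001,-0.018,0],[0,0,0.122]],[31,[0.001,-0.02,0],[0,0,0.136]]]}}

```text
time: 17.52
ee_pos: [0.5119, -0.0467, 0.2562]
eef_rot: [0.995, 0.099, 0.001, 0.001]
ft_force: [6.0, -8.4, -5.1]
width: 0.0272
```

```bash
python3 arc.py .14 1
```

```text
{'time': 17.5167, 'joint_positions': [0.4639, 0.147, -0.5009, 1.7794, 0.0762, 1.2327, -1.4311], 'ee_pos': [0.5119, -0.0467, 0.2562], 'eef_rot': [0.9951, 0.0985, 0.0006, 0.0008], 'ft_force': [5.9902, -8.3638, -5.1111], 'width': 0.0272}
tool at h -0.027559289502211648 r 0.14474076246249634
tool yaw as h -0.016375481304687328
tangential force on tool (ccw+ = resisting cw push) 9.422785998913023
0.140 [0.002, -0.024, -0.0] [0.002, -0.001, 0.156]
```

```bash
python3 - <<'E'
from h import *
for i in range(5):
    s,c=snap('wrist','w11.png'); show()
E
python3 arc.py .1 1
```

```text
{'time': 17.5667, 'joint_positions': [0.4636, 0.1467, -0.5013, 1.7796, 0.076, 1.2327, -1.4325], 'ee_pos': [0.5118, -0.0463, 0.2562], 'eef_rot': [0.9952, 0.0981, 0.0006, 0.0007], 'ft_force': [5.1451, -9.1747, -5.3335], 'width': 0.0272}
{'time': 17.6167, 'joint_positions': [0.4637, 0.1468, -0.5012, 1.7795, 0.0759, 1.2328, -1.431], 'ee_pos': [0.5118, -0.0463, 0.2562], 'eef_rot': [0.9951, 0.0988, 0.0006, 0.0007], 'ft_force': [4.0464, -7.4312, -3.1438], 'width': 0.0268}
{'time': 17.6667, 'joint_positions': [0.4638, 0.1469, -0.5012, 1.7795, 0.0758, 1.2328, -1.4305], 'ee_pos': [0.5118, -0.0463, 0.2562], 'eef_rot': [0.9951, 0.099, 0.0005, 0.0006], 'ft_force': [3.8036, -7.4085, -3.5334], 'width': 0.0272}
{'time': 17.7167, 'joint_positions': [0.4638, 0.1469, -0.5012, 1.7794, 0.0758, 1.2328, -1.4304], 'ee_pos': [0.5118, -0.0463, 0.2562], 'eef_rot': [0.9951, 0.099, 0.0005, 0.0006], 'ft_force': [3.2302, -7.9042, -3.0002], 'width': 0.0272}
{'time': 17.7667, 'joint_positions': [0.4639, 0.147, -0.5013, 1.7794, 0.0757, 1.2329, -1.4303], 'ee_pos': [0.5118, -0.0463, 0.2562], 'eef_rot': [0.9951, 0.099, 0.0005, 0.0005], 'ft_force': [4.6207, -6.6978, -3.438], 'width': 0.0267}
{'time': 17.7667, 'joint_positions': [0.4639, 0.147, -0.5013, 1.7794, 0.0757, 1.2329, -1.4303], 'ee_pos': [0.5118, -0.0463, 0.2562], 'eef_rot': [0.9951, 0.099, 0.0005, 0.0005], 'ft_force': [4.6207, -6.6978, -3.438], 'width': 0.0267}
tool at h -0.025144200344259016 r 0.14477315403447022
tool yaw as h -0.01739821420471263
tangential force on tool (ccw+ = resisting cw push) 7.501795970546221
0.100 [0.001, -0.018, -0.0] [0.001, -0.001, 0.117]
```

View pics/w11.png

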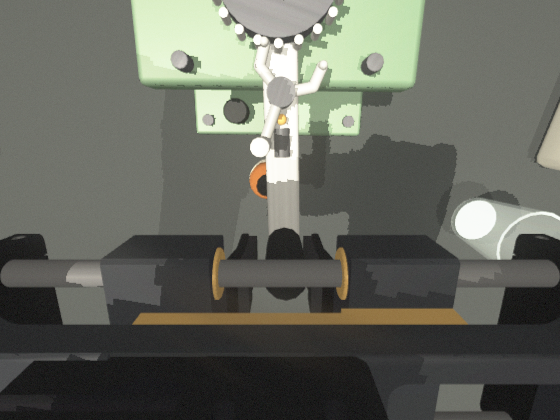

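The force has climbed to about 9.5 N while moving and 7.5–8 N held, so the cap is home. I'll make one slow final nudge of a few mm to finish firmly.

>>> {"op": "arm_command", "data": {"commands": [[31,[0.0005,-0.0005,0],[0,0,0.002]],[31,[0.0005,-0.001,0],[0,0,0.004]],[31,[0.001,-0.0013,0],[0,0,0.006]],[31,[0.001,-0.0016,0],[0,0,0.009]],[31,[0.001,-0.0019,0],[0,0,0.011]],[31,[0.001,-0.0022,0],[0,0,0.013]],[31,[0.001,-0.0025,0],[0,0,0.016]],[31,[0.001,-0.0028,0],[0,0,0.018]],[31,[0.001,-0.003,0],[0,0,0.02]],[31,[0.001,-0.0033,0],[0,0,0.022]]]}}

```text
time: 18.6
ee_pos: [0.5117, -0.0441, 0.2561]
eef_rot: [0.996, 0.087, -0.0, 0.001]
ft_force: [0.2, -10.5, -1.7]
width: 0.0272
```

```bash
python3 arc.py .1 1; python3 - <<'E'
from h import *
for i in range(3):
    s,c=snap('wrist','w12.png'); show()
E
```

```text
{'time': 18.6, 'joint_positions': [0.4587, 0.1469, -0.5012, 1.7796, 0.0772, 1.2341, -1.4594], 'ee_pos': [0.5117, -0.0441, 0.2561], 'eef_rot': [0.9962, 0.0874, -0.0002, 0.0012], 'ft_force': [0.1957, -10.469, -1.6776], 'width': 0.0272}
tool at h -0.010171257947275691 r 0.14446564063672784
tool yaw as h 0.006075243848055384
tangential force on tool (ccw+ = resisting cw push) 10.315503158198387
0.100 [0.0, -0.016, -0.0] [0.002, 0.0, 0.094]
{'time': 18.65, 'joint_positions': [0.4586, 0.1469, -0.5013, 1.7796, 0.0772, 1.2341, -1.4596], 'ee_pos': [0.5117, -0.044, 0.2561], 'eef_rot': [0.9962, 0.0874, -0.0002, 0.0012], 'ft_force': [1.2566, -11.363, -1.879], 'width': 0.027}
{'time': 18.7, 'joint_positions': [0.4586, 0.1469, -0.5013, 1.7796, 0.0772, 1.2341, -1.4594], 'ee_pos': [0.5117, -0.044, 0.2561], 'eef_rot': [0.9962, 0.0874, -0.0002, 0.0012], 'ft_force': [1.5244, -10.2826, -1.9248], 'width': 0.0273}
{'time': 18.75, 'joint_positions': [0.4587, 0.1469, -0.5013, 1.7796, 0.0771, 1.2341, -1.4593], 'ee_pos': [0.5117, -0.0441, 0.2561], 'eef_rot': [0.9962, 0.0874, -0.0002, 0.0012], 'ft_force': [0.7838, -10.1806, -2.1417], 'width': 0.0269}
```

About 10.5 N at the knob. I'll let go: open, then rise straight up.

>>> {"op": "arm_command", "data": {"commands": [[36,[0,0,0],[0,0,0]],[44,[0,0,0],[0,0,0]],[52,[0,0,0],[0,0,0]],[56,[0,0,0],[0,0,0]],[56,[0,0,-0.005],[0,0,0]],[56,[0,0,-0.02],[0,0,0]],[56,[0,0,-0.04],[0,0,0]],[56,[0,0,-0.06],[0,0,0]],[56,[0,0,-0.08],[0,0,0]],[56,[0,0,-0.09],[0,0,0]]]}}

```text
time: 19.58
ee_pos: [0.5123, -0.0408, 0.3489]
eef_rot: [0.996, 0.089, 0.001, -0.0]
ft_force: [0.3, -0.6, -0.0]
width: 0.0488
```

```bash
python3 - <<'E'
from h import *
s,c=snap('wrist','w13.png'); show()
E
```

```text
{'time': 19.6333, 'joint_positions': [0.4645, 0.09, -0.5016, 1.6395, 0.0435, 1.4188, -1.4341], 'ee_pos': [0.5127, -0.041, 0.3498], 'eef_rot': [0.996, 0.0892, 0.0023, 0.0], 'ft_force': [-0.5152, 0.3582, 1.7534], 'width': 0.0486}
```

View pics/w13.png

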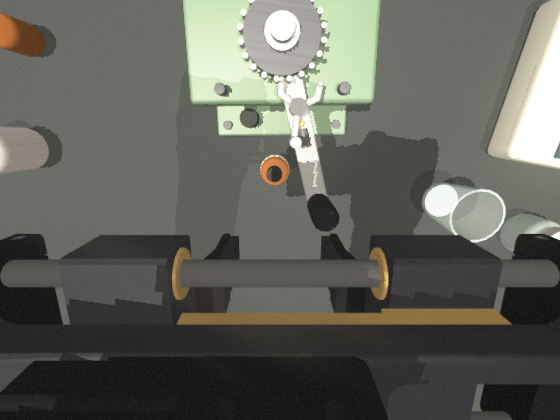

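>>> {"op": "arm_command", "data": {"commands": [[56,[0,0.01,-0.01],[0,0,0]],[56,[0,0.03,-0.02],[0,0,0]],[56,[0,0.055,-0.03],[0,0,0]],[56,[0,0.085,-0.03],[0,0,0]],[56,[0,0.115,-0.03],[0,0,0]],[56,[0,0.145,-0.03],[0,0,0]],[56,[0,0.175,-0.03],[0,0,0]],[56,[0,0.2,-0.03],[0,0,0]],[56,[0,0.21,-0.03],[0,0,0]],[56,[0,0.21,-0.03],[0,0,0]]]}}

```text
time: 20.47
ee_pos: [0.5483, -0.252, 0.3745]
eef_rot: [0.996, 0.087, -0.001, -0.0]
ft_force: [0.4, 1.1, -0.4]
width: 0.0484
```

```bash
python3 - <<'E'
from h import *
s,c=snap('top','t14.png'); snap('side','s14.png'); show()
C=cam(c); 
a=cv2.imread('pics/t14.png')[130:245,200:320]; b=cv2.imread('pics/s14.png')[170:280,190:310]
f=lambda a:cv2.resize(a,(400,400),interpolation=cv2.INTER_CUBIC)
cv2.imwrite('pics/z14.png',np.hstack([f(a),f(b)]))
E
```

```text
{'time': 20.5667, 'joint_positions': [0.6308, 0.2765, -0.3562, 1.372, 0.0945, 1.5112, -1.1111], 'ee_pos': [0.549, -0.248, 0.3756], 'eef_rot': [0.996, 0.0891, -0.0004, -0.0007], 'ft_force': [0.2236, 1.5917, -0.1086], 'width': 0.0487}
```

View pics/z14.png

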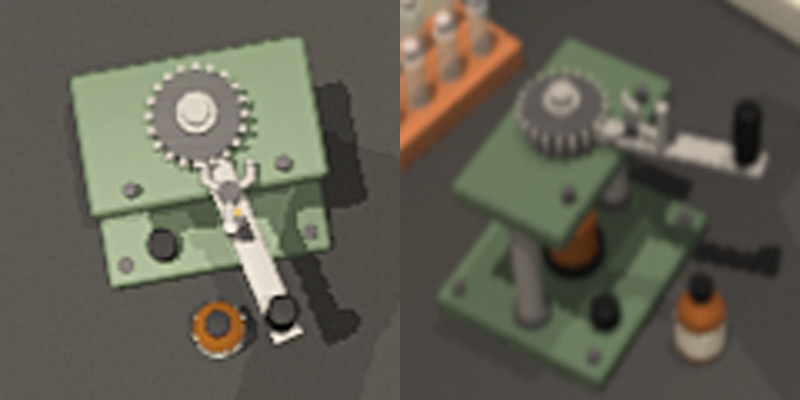

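View pics/t14.png

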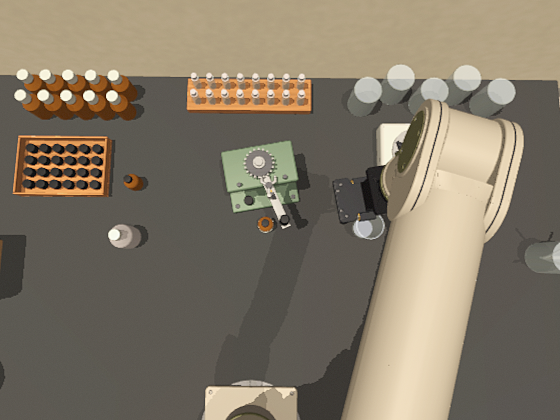

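```bash
python3 -c "
from h import *
print(close_job())"
```

```text
the job is handed in; nothing more can be done
None
```

The lever is set to press, the cap appears fully home, and the job was handed in at about 20.6 s of the 72 s allowed.

- **Lever:** I flipped it first, by pushing the post clockwise with a finger.
- **Pressing:** I worked the handle clockwise with the fingers loosely around the knob: one part stroke, one full stroke, then the final stroke. Resistance ran at about 3–4 N, then climbed steeply near mid-swing, away from the stop pins.
- **Firm press:** I finished with a slow nudge at about 10.3–11.4 N at the knob. No reading passed about 12 N. Then I opened the fingers and withdrew.

**Last checks:**
- The lever is still on the press side.
- The screw has dropped about 13 mm by a rough side-view estimate, which fits the 10–14 mm expected.
- In the top and side views, the bystanders that can be seen stand where they did. The arm and gripper partly covered the beaker, and hid the jar, in the last top view. I did not measure any of them.
- The robot touches nothing.

**Not fully confirmed:**
- I could not see the cap under the bridge, so "fully home" rests on the force rise and the screw's drop.
- When I let go, the handle swung back about 0.2–0.25 rad as the screw relaxed.

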